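# Take the pen from the nib press and show its nib to the microscope

## Robot

A 6-joint arm with a two-finger parallel gripper is mounted at the origin on the work surface. World frame = base frame: x ahead of the robot, y to its left, z up, the work surface at z = 0. Lengths are in m, angles in rad, forces in N, time in s.
With the tool pointing down it reaches from about 0.275 to 0.725 m from the base axis. Payload 15.9 kg.
Tool frame: the origin (TCP) lies between the finger pads; the fingertips stand 8 mm ahead of it and the grasp point (between the pads) lies 11 mm behind it (env.finger_overhang is the distance from the TCP to the fingertips, in m); z points along the fingers, y is the line along which they close (so a half turn about z gives the same grasp; the last joint's range is limited). The gripper opens to 85 mm and grips with 20 to 120 N. Pads are 22 mm wide; open, the fingers measure 114 mm over their backs; the gripper's body (76 mm by 85 mm) begins 54 mm behind the grasp point. The pads swing forward as they close: fully open they stand 13 mm farther back than shut.
Start: joints at [-1.276, 0.213, -0.034, 1.323, 0, 1.571], TCP at [0.145, -0.478, 0.239] pointing down, gripper open.
Joint ranges: [-2.98, 2.98], [-0.74, 1.72], [-1.14, 1.35], [-2.1, 2.04], [-1.57, 1.44], [-3.14, 3.14]. Speed limits (rad/s): [1.89, 1.89, 2.39, 2.57, 3.14, 3.14].

## Interface

Orientations are given as a 3x3 rotation matrix whose columns are the frame's x, y, z axes.
In Python, from rig import get_state, capture, get_calibration, env, nets gives the robot as it stands.
- The arm moves only by the shell command python3 -m handwheel 'ROWS'. ROWS is a JSON object whose one key "moves" holds a list of rows, each an object with "twist": the turn, a rotation vector about the tool's x, y, z in rad, a list of three; "translation": the shift along the tool's x, y, z in m, a list of three; "fingers": the finger opening in m, from 0 to 0.0854. In form: {"moves": [{"twist": [ax, ay, az], "translation": [tx, ty, tz], "fingers": fingers}, ...]}. A call has 1 to 5 rows; each row shifts and turns the commanded pose from where the row before left it, along the tool's axes as they then stand; what a row does not reach is not made up. A row lasts 1/10 s, in which the tool goes at most 50 mm and 8.59 degrees, less where a joint would pass 70% of its speed; a pose out of reach is approached as far as the arm can. A call is refused whole if a number of a shift passes 0.05 or a number of a turn 0.15, either way. A call with a gripper value outside its range is refused whole. The fingers move at their own pace and stop on an object; the grip force is fixed at half the most. Time passes only in rows, so rows that do not move let the fingers close. It gives the time, the measured TCP pose, the force, the opening and the grip force at its end, in the units of the state.
- get_state(): the state, without advancing time (a new reading comes with each control period).
- capture(name): name is "scene" or "top" or "wrist"; returns the picture (420x560x3 uint8, red, green, blue); there is no depth.
- get_calibration(name): a dict with "camera_matrix" (3x3 intrinsics, pixels), "extrinsics" (4x4, takes a point from camera to world coordinates). Camera axes: x right, y up, looking along -z (the intrinsics and any distortion apply to the point x, -y, -z); pixel columns grow to the right and rows downward; lengths in m; the calibration is good to about 2 mm. A picture is of the moment at which its call begins: read the wrist's pose just before it. get_calibration takes no time and is no camera call; for the wrist camera it gives the pose at the moment of the call.
- env.sign_off(): hands the job in; it is judged then, once.
Trained networks look in the newest picture that a camera, given by its name, has taken for a name from the list of things; names that differ only in an ending like _2 or _b are one class to them, and where a whole thing is asked for, a point or a joint stands for the part that bears it (a point fixed in the world has none). Each returns a list of dicts, best first, with "p" (0 to 1); they miss things now and then, are a little off and sometimes report something else, mostly with a low value. They report only what shows in the picture. A call takes as long as a camera call. They do not tell look-alikes from the thing itself.
- nets.find_in(target, camera): "uv" ([column, row] in pixels, amid what is visible of it).
- nets.regions_of(target, camera): "region" (420x560 bool, what is visible of it) and "uv" ([column, row] in pixels, amid what is visible of it).
- nets.place_of(target, camera): "uv" ([column, row] in pixels: a listed point, or the origin of a listed thing).
The state is a dict: "time": time; "q": joint angles; "qvel": joint speeds; "joint_torque": joint torques, N m; "tool_pos": TCP position; "ee_rot": TCP orientation; "contact_force": force on the tool from outside, world axes, zero at the start; "wrist_torque": the same for the moment, N m; "opening": finger opening in m; "finger_force": force on a finger pad.
Only numpy, scipy, OpenCV 4.12 (cv2) and the standard library are available. Lean on these libraries where they do the work, as an engineer would, in place of code of your own. Each camera call takes 0.05 s, during which the arm holds its last target. There are 200 camera calls.

## Task

The nib has just been seated: throw the hand press's lever right back to its stop so that the ram clears the nib, then lift the pen out and hold it up to the inspection microscope, level, nib pointing straight into the lens with its face up and the tip in line with the lens, 60 mm in front of it. Let nothing touch the nib, do not touch the microscope, leave the other things on the bench where they lie and the lever back, and finish still holding the pen there, steady in the gripper.

Things in the scene. Friction and masses are not known exactly. Their poses are not given: they have to be found in the camera images.
- press: Black cast iron horizontal hand press bolted to the bench, foot 78 x 270 mm. Origin on the bench under its middle; own +y runs along the ram axis (68 mm up) from back stop to ram head; z up. Bed 44 mm wide, top at z 30. Back stop 42 mm wide, 90 high, y -142 to -120, its brass pad to y -115, its knob to y -160. Ram head 50 mm wide, 96 high, y 55 to 115.
- pen_rest (a point): On the ram axis (press y -65, z 68), midway between two maple V rests, 12 mm thick and 31 mm wide, at press y -95 and -35, that carry the pen's barrel. Between them the barrel is free for 48 mm, with 38 mm of air above the bed's top. The pen's x -15.5 lies here. Axes as the press's.
- cup_mouth (a point): Centre of the mouth of the brass cup on the end of the steel ram, 23 mm outside, 17 mm inside. With the lever forward it covers the nib (mouth at press y -6); it draws off along the press's +y, 22 mm per rad of the lever, to y 24 at the stop, 9 mm clear of the nib's tip.
- press_lever (a joint): Angle of the press lever: 0 forward (start, cup over nib), growing as the ball swings along the press's own +y, 1.35 at its back stop. Turns about a line along the press's x, geared to the ram, stays where it is left, takes about 3 N at the ball. At angle q it leans q - 0.60 rad from upright towards the press's +y.
- lever_ball (a point): Centre of the black ball, 32 mm across, on top of the 10 mm steel lever, 150 mm from its pivot. It stands 46 mm to the press's own -x side of the ram axis; 170 mm above the bench with the lever forward, 196 mm at the top of its swing, 156 mm against the back stop.
- lever_pivot (a point): Centre of the lever's hinge, in the plane in which the ball swings, 46 mm above the bench, at y 85 in the press's frame.
- pen: Lever-filler fountain pen without cap, 128 mm, about 22 g: brown barrel 12.6 mm across, x -64 to 20, black section to 42, gold nib to 64. Origin on the axis at mid length, own +x to the nib, z out of the nib's face (up, as it lies in the press). It lies level in the V rests, nib to the ram (+x along the press's +y), origin at press y -49.5, z 68. It balances near x -12.
- nib: The gold nib with its grey feed, fixed to the pen, 22 mm long, 9 mm wide. Origin on the pen axis where it leaves the section; own +x to the tip. Nothing may touch it.
- nib_tip (a point): The tip of the nib, on the pen's axis, 64 mm from the pen's origin.
- scope: Inspection microscope: grey foot 130 x 105 x 14 mm, steel post 304 mm high at x 45 in its own frame, and a black tube lying level along its own x at a height that differs each time, 38 mm across at the front, looking to its own -x. Origin on the bench under the middle of the foot, z up.
- lens (a point): Centre of the front glass of the microscope, 70 mm to the scope's own -x of its origin; axes as the scope's. The lens looks along -x, so the pen is held with its own +x along this +x and its tip at x -60, y 0, z 0 here. 175 to 240 mm above the bench.
- torch: Nickel-plated pocket torch, 124 mm long, 38 mm across its head, lying on the bench; leave alone. Origin under its middle.
- folder: Flat bone folder, 136 x 22 x 5 mm; leave alone. Origin under its middle.
- tweezers: Brass tweezers, 115 mm long, lying beside the press; leave alone. Origin under their middle.
- feed: Spare grey ebonite feed, 42 x 8 x 6 mm, behind the press; leave alone. Origin under its middle.
- mandrel: Turned maple mandrel, 120 mm long, 21 mm across its handle; leave alone. Origin under its middle.
- cap: Cap of the pen, dark brown with a gold clip, 62 mm long, 15 mm across, behind the press; leave alone. Origin under its middle.
- capped_pen: Another, capped pen lying on the bench, 129 mm long; leave alone. Origin under its cap's lip.
- loupe: Black eye loupe, 34 mm across, 30 mm high; leave alone. Origin under its middle.
There are look-alikes about, which are no part of the job. What is shaped like the pen but purple or white is not meant.

How it is judged:
By the outcome, as a careful person would: the job done as asked, in the order asked, and still so for the second after the job is handed in, while the arm keeps its last pose, push and grip.
It also fails if it takes over 53 s, if anything falls off the work surface, if the arm or the gripper's body presses on something with over 40 N, if the wrist force passes 120 N, or if a joint passes its speed limit or range.

## Working session

There is one attempt and no reset: what is moved stays moved. The work goes in short steps, Python scripts to look and compute and a shell command to move; the robot and the scene stay as the last step left them, time stands still between calls to the robot, and variables do not carry over. Pictures are saved under pics/ and viewed, at most 10 in all, crops included, and the job is handed in when it is done.

```bash
mkdir -p pics; ls; python3 - <<'E'
from rig import get_state, capture, get_calibration, env, nets
import cv2,numpy as np
for c in ["scene","top"]:
    im=capture(c); cv2.imwrite(f"pics/{c}0.png",im[:,:,::-1])
    k=get_calibration(c); print(c,np.round(k["camera_matrix"],1).tolist(),np.round(k["extrinsics"],3).tolist(),[x for x in k])
    for t in ["press","pen_rest","cup_mouth","lever_ball","lever_pivot","pen","nib_tip","scope","lens"]:
        print(t,[(np.round(d["uv"]).tolist(),round(d["p"],2)) for d in nets.place_of(t,c)[:3]])
s=get_state();print(s["time"],np.round(s["ee_rot"],3).tolist(),s["opening"])
E
```

```text
pics
scene [[405.5, 0.0, 276.6], [0.0, 405.5, 214.1], [0.0, 0.0, 1.0]] [[0.316, -0.622, 0.716, 1.246], [0.949, 0.214, -0.233, -0.209], [-0.008, 0.753, 0.658, 0.772], [0.0, 0.0, 0.0, 1.0]] ['camera_matrix', 'extrinsics']
press []
pen_rest [([215.0, 261.0], 0.58), ([106.0, 277.0], 0.31)]
cup_mouth [([239.0, 259.0], 0.5)]
lever_ball [([228.0, 211.0], 0.49), ([224.0, 264.0], 0.22), ([268.0, 293.0], 0.2)]
lever_pivot [([266.0, 242.0], 0.59)]
pen [([226.0, 263.0], 0.74), ([221.0, 316.0], 0.68), ([156.0, 249.0], 0.55)]
nib_tip [([223.0, 263.0], 0.43)]
scope [([424.0, 240.0], 0.93)]
lens [([415.0, 185.0], 0.7)]
top [[398.8, 0.0, 281.6], [0.0, 398.8, 204.6], [0.0, 0.0, 1.0]] [[0.01, 0.98, -0.2, 0.3], [-1.0, 0.01, -0.004, 0.01], [-0.002, 0.2, 0.98, 1.157], [0.0, 0.0, 0.0, 1.0]] ['camera_matrix', 'extrinsics']
press [([316.0, 183.0], 0.76)]
pen_rest [([337.0, 176.0], 0.68)]
cup_mouth [([214.0, 226.0], 0.69), ([322.0, 178.0], 0.61)]
lever_ball []
lever_pivot [([292.0, 202.0], 0.7)]
pen [([258.0, 268.0], 0.76), ([331.0, 175.0], 0.54), ([320.0, 249.0], 0.51)]
nib_tip [([344.0, 211.0], 0.62), ([315.0, 185.0], 0.41), ([302.0, 160.0], 0.35)]
scope [([154.0, 174.0], 0.93)]
lens [([158.0, 148.0], 0.66), ([302.0, 162.0], 0.62)]
1.0 [[0.957, 0.291, -0.0], [0.291, -0.957, -0.0], [-0.0, 0.0, -1.0]] 0.08573920185479159
```

```bash
python3 - <<'E'
import cv2
for c in ["scene","top"]:
    im=cv2.imread(f"pics/{c}0.png")
    im=im[130:370,60:500] if c=="scene" else im[90:310,110:440]
    f=1.8 if c=="scene" else 2.4
    cv2.imwrite(f"pics/{c}1.png",cv2.resize(im,None,fx=f,fy=f,interpolation=cv2.INTER_CUBIC))
E
```

```text
(no output)
```

View pics/scene1.png

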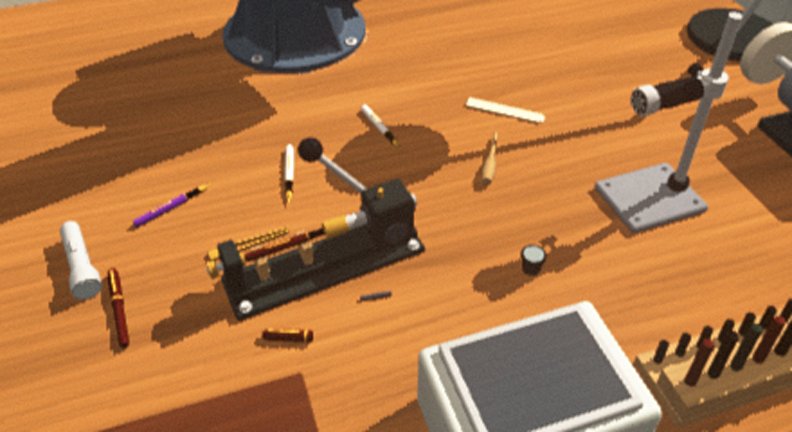

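View pics/top1.png

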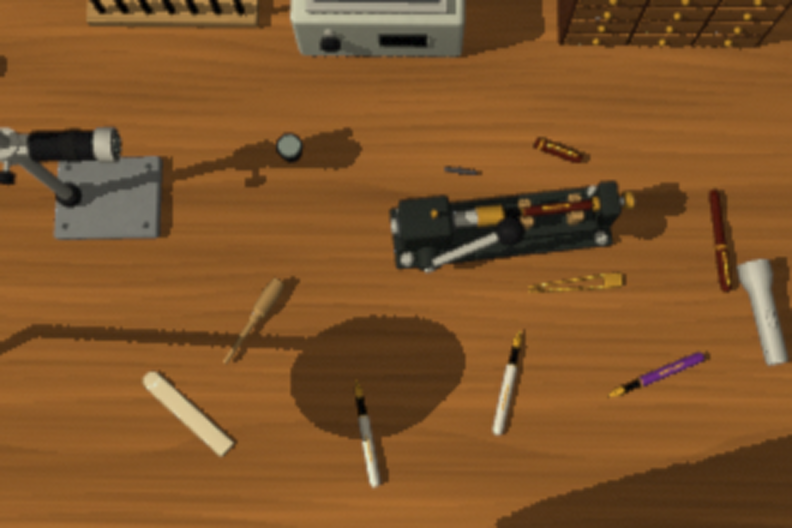

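Scene and top views show the press with its back stop at the right and its ram head at the left (+y). The ball is at top px (323,186) and scene px (232,213). The lens is at top (159,150) and scene (416,185), looking toward world -y. I'll fit both poses next.

```bash
cat > h.py <<'E'
from rig import get_state, capture, get_calibration, env, nets
import numpy as np, cv2
from scipy.optimize import least_squares
def proj(P,k):
    K=np.array(k["camera_matrix"]);E=np.array(k["extrinsics"])
    p=np.linalg.inv(E)@np.r_[P,1]; p=np.array([p[0],-p[1],-p[2]]); p=K@p
    return p[:2]/p[2]
def W(T,p):  # T: x,y,yaw ; p in mm
    c,s=np.cos(T[2]),np.sin(T[2]); return np.array([T[0]+c*p[0]/1e3-s*p[1]/1e3,T[1]+s*p[0]/1e3+c*p[1]/1e3,p[2]/1e3])
E
cat > fit.py <<'E'
from h import *
cal={c:get_calibration(c) for c in("top","scene")}
def t(u,v):return("top",110+u/2.4,90+v/2.4)
def s(u,v):return("scene",60+u/1.8,130+v/1.8)
press=[((-46,.3,170),t(511,231)),((-46,.3,170),s(310,149)),((0,-160,68),t(631,200)),((0,-160,68),s(211,268)),
((39,-135,0),s(240,316)),((39,135,0),s(424,249)),((-39,135,5),t(396,268)),((-39,-135,5),t(612,245))]
f=lambda T:np.concatenate([proj(W(T,p),cal[m[0]])-m[1:] for p,m in press])
r=least_squares(f,[.45,0,0],loss="soft_l1");T=r.x
print("press",T.round(4),r.fun.round(1).reshape(-1,2).tolist())
for n,p in dict(ball=(-46,.3,170),rest=(0,-65,68),tip=(0,14.5,68),pivot=(-46,85,46)).items(): print(n,W(T,p).round(4))
sc=[((-65,52.5,14),t(161,157)),((-65,-52.5,14),t(161,158)),((-65,52.5,14),t(161,238)),]
A=[(-65,-52.5,14),(-65,52.5,14),(65,52.5,14),(65,-52.5,14)]
m=[t(161,157),t(161,238),t(55,238),t(57,161)]
m2=[s(635,230),s(596,187),s(672,166),s(706,207)]
def g(T):
    L=[-70,0,T[3]*1e3]
    return np.concatenate([proj(W(T,a),cal["top"])-b[1:] for a,b in zip(A,m)]+[proj(W(T,a),cal["scene"])-b[1:] for a,b in zip(A,m2)]+[proj(W(T,L),cal["top"])-np.array([158.5,149.]),proj(W(T,L),cal["scene"])-np.array([415.3,185.3])])
r=least_squares(g,[.45,.35,1.57,.2],loss="soft_l1");T=r.x
print("scope",T.round(4),r.fun.round(1).reshape(-1,2).tolist(),"lens",W(T,[-70,0,T[3]*1e3]).round(4),W(T,[-130,0,T[3]*1e3]).round(4))
E
python3 fit.py
```

```text
press [ 0.5967 -0.0875  0.114 ] [[0.4, -0.4], [-1.7, -0.7], [1.0, -0.1], [-3.4, 0.0], [0.6, 0.8], [2.9, -0.1], [-2.9, 0.2], [-2.3, 0.5]]
ball [ 0.551  -0.0925  0.17  ]
rest [ 0.6041 -0.1521  0.068 ]
tip [ 0.5951 -0.0731  0.068 ]
pivot [ 0.5413 -0.0083  0.046 ]
scope [0.6332 0.3934 1.6109 0.2042] [[-0.3, -2.5], [-1.1, -2.4], [-1.0, -1.1], [-0.2, -2.9], [-1.0, -1.0], [-2.1, -3.7], [-4.2, -3.7], [1.9, -1.4], [0.2, -1.0], [-1.3, -0.0]] lens [0.636  0.3235 0.2042] [0.6384 0.2635 0.2042]
```

```bash
python3 -m handwheel '{"moves":[{"twist":[0,0,0],"translation":[0.041,-0.0174,-0.002],"fingers":0},{"twist":[0,0,0],"translation":[0.041,-0.0174,-0.002],"fingers":0},{"twist":[0,0,0],"translation":[0.041,-0.0174,-0.002],"fingers":0},{"twist":[0,0,0],"translation":[0.041,-0.0174,-0.002],"fingers":0},{"twist":[0,0,0],"translation":[0.041,-0.0174,-0.002],"fingers":0}]}'
python3 -m handwheel '{"moves":[{"twist":[0,0,0],"translation":[0.041,-0.0174,0],"fingers":0},{"twist":[0,0,0],"translation":[0.041,-0.0174,0],"fingers":0},{"twist":[0,0,0],"translation":[0.041,-0.0174,0],"fingers":0},{"twist":[0,0,0],"translation":[0.041,-0.0174,0],"fingers":0},{"twist":[0,0,0],"translation":[0.041,-0.0174,0],"fingers":0}]}'
python3 -m handwheel '{"moves":[{"twist":[0,0,-0.14],"translation":[0,0,0],"fingers":0},{"twist":[0,0,-0.14],"translation":[0,0,0],"fingers":0},{"twist":[0,0,-0.14],"translation":[0,0,0],"fingers":0},{"twist":[0,0,-0.14],"translation":[0,0,0],"fingers":0},{"twist":[0,0,-0.14],"translation":[0,0,0],"fingers":0}]}'
python3 -m handwheel '{"moves":[{"twist":[0,0,-0.14],"translation":[0,0,0],"fingers":0},{"twist":[0,0,-0.14],"translation":[0,0,0],"fingers":0},{"twist":[0,0,-0.14],"translation":[0,0,0],"fingers":0},{"twist":[0,0,-0.14],"translation":[0,0,0],"fingers":0},{"twist":[0,0,-0.14],"translation":[0,0,0],"fingers":0}]}'
cat >> h.py <<'E'
def delta(target,yaxis=None):
    s=get_state();R=np.array(s["ee_rot"]);p=np.array(s["tool_pos"])
    print("t",round(s["time"],2),"pos",p.round(4),"F",np.round(s["contact_force"],1),"open",round(s["opening"],4),"ff",np.round(s["finger_force"],1))
    print("R",R.round(3).tolist(),"tool delta",(R.T@(np.array(target)-p)).round(4),"q",np.round(s["q"],2))
    if yaxis is not None:
        z=np.array([0,0,-1.]);y=np.r_[yaxis,0.];y/=np.linalg.norm(y);Rt=np.c_[np.cross(y,z),y,z]
        print("twist",cv2.Rodrigues(R.T@Rt)[0].ravel().round(4))
E
python3 - <<'E'
from h import *
delta([.555,-.135,.25],[.993,.114])
im=capture("wrist");cv2.imwrite("pics/w1.png",im[:,:,::-1])
k=get_calibration("wrist");print(np.round(k["camera_matrix"],1).tolist(),np.round(k["extrinsics"],3).tolist())
E
```

```text
time: 1.5
tool_pos: [0.3172, -0.3343, 0.2495]
ee_rot: [[0.957, 0.29, 0.0], [0.29, -0.957, -0.0], [0.0, 0.0, -1.0]]
contact_force: [0.5, -1.0, -0.1]
opening: 0.0123
finger_force: 0.0
time: 2.0
tool_pos: [0.4883, -0.1913, 0.2494]
ee_rot: [[0.957, 0.291, 0.0], [0.291, -0.957, -0.0], [0.0, 0.0, -1.0]]
contact_force: [0.5, -0.2, -0.2]
opening: 0.0001
finger_force: 0.0
time: 2.5
tool_pos: [0.4871, -0.1927, 0.2493]
ee_rot: [[0.54, 0.842, -0.0], [0.842, -0.54, 0.0], [0.0, -0.0, -1.0]]
contact_force: [0.9, 0.2, 0.5]
opening: 0.0001
finger_force: 0.0
time: 3.0
tool_pos: [0.4871, -0.1928, 0.2493]
ee_rot: [[-0.129, 0.992, 0.0], [0.992, 0.129, 0.0], [0.0, 0.0, -1.0]]
contact_force: [0.0, -0.8, 0.4]
opening: -0.0002
finger_force: 0.0
t 3.0 pos [ 0.4871 -0.1928  0.2493] F [ 0.  -0.8  0.4] open -0.0002 ff 0.0
R [[-0.129, 0.992, 0.0], [0.992, 0.129, 0.0], [0.0, 0.0, -1.0]] tool delta [ 0.0485  0.0749 -0.0007] q [-0.38  0.26  0.05  1.36  0.    1.06]
twist [ 0.     -0.      0.0155]
[[355.2, 0.0, 284.7], [0.0, 355.2, 213.0], [0.0, 0.0, 1.0]] [[0.99, -0.132, -0.041, 0.476], [0.139, 0.946, 0.293, -0.117], [-0.0, -0.296, 0.955, 0.385], [0.0, 0.0, 0.0, 1.0]]
```

View pics/w1.png

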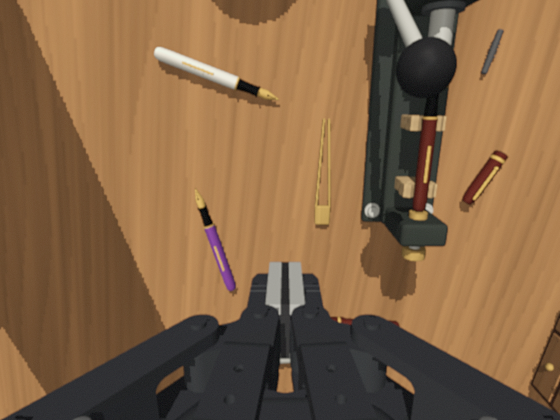

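The wrist view shows the ball at (427,67), the pen running from (419,212) to (429,116), and the knob end at (413,257). I'll refit the press with these.

```bash
cat > fit2.py <<'E'
import re
exec(open('fit.py').read().split("sc=[")[0].split("f=lambda")[0])
cal["wrist"]=get_calibration("wrist")
w=lambda u,v:("wrist",u,v)
press+=[((-46,.3,170),w(427,67)),((0,-160,68),w(413,256)),((0,-113.5,68),w(419,212)),((0,-29.5,68),w(429,116)),((-39,-135,6),w(363,220))]
f=lambda T:np.concatenate([(proj(W(T,p),cal[m[0]])-m[1:])/(1.5 if m[0]=="wrist" else 1) for p,m in press])
r=least_squares(f,[.6,-.08,.1],loss="soft_l1");T=r.x
print("press",T.round(4),r.fun.round(1).reshape(-1,2).tolist())
for n,p in dict(ball=(-46,.3,170),rest=(0,-65,68),tip=(0,14.5,68),pivot=(-46,85,46),pre=(-46,-40,160)).items(): print(n,W(T,p).round(4))
delta(W(T,(-46,-45,162)),[np.cos(T[2]),np.sin(T[2])])
E
python3 fit2.py
```

```text
press [ 0.598  -0.0833  0.1258] [[-1.1, -1.0], [0.0, -0.7], [-0.7, -1.1], [-1.2, 0.5], [2.9, 1.2], [4.5, -0.7], [-4.1, 0.3], [-3.7, -0.4], [-0.3, 1.8], [-0.6, 0.8], [-0.6, -0.4], [0.8, 1.4], [-1.4, -4.6]]
ball [ 0.5523 -0.0887  0.17  ]
rest [ 0.6061 -0.1478  0.068 ]
tip [ 0.5961 -0.0689  0.068 ]
pivot [ 0.5417 -0.0047  0.046 ]
pre [ 0.5573 -0.1287  0.16  ]
t 3.05 pos [ 0.487  -0.1928  0.2493] F [ 0.7 -0.3  0.8] open -0.0004 ff 0.0
R [[-0.139, 0.99, 0.0], [0.99, 0.139, -0.0], [-0.0, 0.0, -1.0]] tool delta [0.0487 0.0784 0.0873] q [-0.38  0.26  0.05  1.36 -0.    1.05]
twist [0.     0.     0.0132]
```

```bash
python3 -m handwheel '{"moves":[{"twist":[0,0,0.013],"translation":[0.024,0.039,0],"fingers":0},{"twist":[0,0,0],"translation":[0.0245,0.039,0],"fingers":0},{"twist":[0,0,0],"translation":[0,0,0.03],"fingers":0},{"twist":[0,0,0],"translation":[0,0,0.03],"fingers":0},{"twist":[0,0,0],"translation":[0,0,0.026],"fingers":0}]}'
python3 -m handwheel '{"moves":[{"twist":[0,0,0],"translation":[0.012,0,0],"fingers":0},{"twist":[0,0,0],"translation":[0.012,0,-0.003],"fingers":0},{"twist":[0,0,0],"translation":[0.012,0,-0.005],"fingers":0},{"twist":[0,0,0],"translation":[0.012,0,-0.004],"fingers":0},{"twist":[0,0,0],"translation":[0.012,0,-0.003],"fingers":0}]}'
python3 - <<'E'
from h import *
delta([0.5323,0.069,.16])
im=capture("wrist");cv2.imwrite("pics/w2.png",im[:,:,::-1])
E
```

```text
time: 3.55
tool_pos: [0.5588, -0.1351, 0.1617]
ee_rot: [[-0.108, 0.994, -0.001], [0.994, 0.108, 0.0], [0.0, -0.001, -1.0]]
contact_force: [0.7, 0.3, -0.2]
opening: 0.0
finger_force: 0.0
time: 4.05
tool_pos: [0.5532, -0.0752, 0.1814]
ee_rot: [[-0.11, 0.994, 0.004], [0.994, 0.11, -0.001], [-0.002, 0.004, -1.0]]
contact_force: [0.4, -4.9, 3.5]
opening: -0.0
finger_force: 2.2
t 4.05 pos [ 0.5532 -0.0752  0.1814] F [ 0.4 -4.9  3.5] open -0.0 ff 2.2
R [[-0.11, 0.994, 0.004], [0.994, 0.11, -0.001], [-0.002, 0.004, -1.0]] tool delta [ 0.1456 -0.005   0.0211] q [-0.13  0.35 -0.    1.22 -0.    1.33]
```

View pics/w2.png

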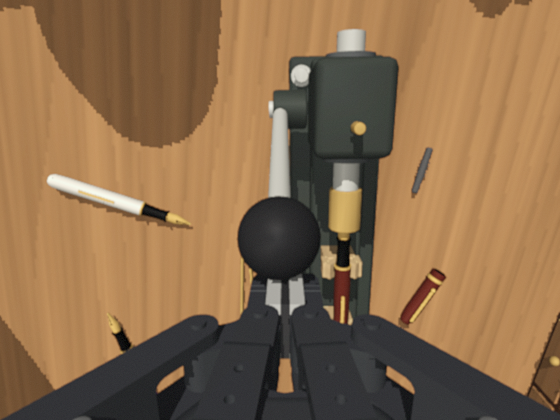

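The fingers sit behind the ball (279,238), and the lever and ram are moving. I'll keep pushing.

```bash
python3 -m handwheel '{"moves":[{"twist":[0,0,-0.015],"translation":[0.014,-0.001,-0.003],"fingers":0},{"twist":[0,0,0],"translation":[0.014,0,-0.002],"fingers":0},{"twist":[0,0,0],"translation":[0.014,0,0],"fingers":0},{"twist":[0,0,0],"translation":[0.014,0,0.001],"fingers":0},{"twist":[0,0,0],"translation":[0.014,0,0.003],"fingers":0}]}'
python3 -m handwheel '{"moves":[{"twist":[0,0,0],"translation":[0.014,0,0.004],"fingers":0},{"twist":[0,0,0],"translation":[0.014,0,0.006],"fingers":0},{"twist":[0,0,0],"translation":[0.014,0,0.007],"fingers":0},{"twist":[0,0,0],"translation":[0.012,0,0.007],"fingers":0},{"twist":[0,0,0],"translation":[0.01,0,0.007],"fingers":0}]}'
python3 - <<'E'
from h import *
delta([0.5323,0.069,.155])
im=capture("wrist");cv2.imwrite("pics/w3.png",im[:,:,::-1])
E
```

```text
time: 4.6
tool_pos: [0.5425, -0.0053, 0.1793]
ee_rot: [[-0.126, 0.992, 0.0], [0.992, 0.126, 0.0], [0.0, 0.0, -1.0]]
contact_force: [1.0, -3.1, 2.1]
opening: -0.0002
finger_force: 1.2
time: 5.1
tool_pos: [0.5343, 0.0582, 0.1476]
ee_rot: [[-0.126, 0.992, -0.0], [0.992, 0.126, 0.0], [0.0, -0.0, -1.0]]
contact_force: [1.1, -1.2, 3.2]
opening: -0.0003
finger_force: 1.4
t 5.1 pos [0.5343 0.0582 0.1476] F [ 1.1 -1.2  3.2] open -0.0003 ff 1.4
R [[-0.126, 0.992, -0.0], [0.992, 0.126, 0.0], [0.0, -0.0, -1.0]] tool delta [ 0.011  -0.0006 -0.0074] q [ 0.11  0.32 -0.12  1.13  0.    1.55]
```

View pics/w3.png

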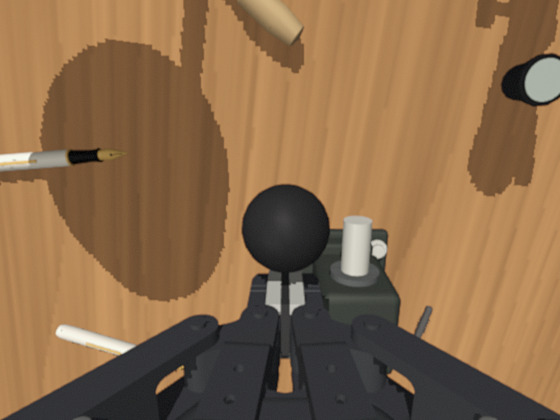

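```bash
python3 -m handwheel '{"moves":[{"twist":[0,0,0],"translation":[0.005,0,0.001],"fingers":0},{"twist":[0,0,0],"translation":[0.005,0,0.001],"fingers":0}]}'
python3 -m handwheel '{"moves":[{"twist":[0,0,0],"translation":[0.003,0,0],"fingers":0},{"twist":[0,0,0],"translation":[0,0,0],"fingers":0}]}'
```

```text
time: 5.35
tool_pos: [0.5332, 0.0666, 0.1462]
ee_rot: [[-0.125, 0.992, -0.0], [0.992, 0.125, -0.001], [-0.001, -0.0, -1.0]]
contact_force: [1.5, -21.0, 4.3]
opening: 0.0001
finger_force: 9.4
time: 5.55
tool_pos: [0.5332, 0.0674, 0.1467]
ee_rot: [[-0.124, 0.992, 0.001], [0.992, 0.124, -0.006], [-0.006, 0.0, -1.0]]
contact_force: [1.5, -22.0, 4.3]
opening: -0.0001
finger_force: 9.8
```

The lever is at its stop (22 N). I'll back off, rise, open and go over the pen.

```bash
python3 -m handwheel '{"moves":[{"twist":[0,0,0],"translation":[-0.03,0,0],"fingers":0},{"twist":[0,0,0],"translation":[0,0,-0.04],"fingers":0},{"twist":[0,0,0],"translation":[0,0,-0.04],"fingers":0},{"twist":[0,0,0],"translation":[-0.045,0.015,0],"fingers":0.0854},{"twist":[0,0,0],"translation":[-0.045,0.015,0],"fingers":0.0854}]}'
python3 -m handwheel '{"moves":[{"twist":[0,0,0],"translation":[-0.045,0.016,0],"fingers":0.0854},{"twist":[0,0,0],"translation":[-0.045,0,0],"fingers":0.0854},{"twist":[0,0,0],"translation":[-0.045,0,0],"fingers":0.0854},{"twist":[0,0,0],"translation":[0,0,0],"fingers":0.0854},{"twist":[0,0,0],"translation":[0,0,0],"fingers":0.0854}]}'
python3 - <<'E'
from h import *
delta([.6061,-.1478,.2],[.992,.1255])
im=capture("wrist");cv2.imwrite("pics/w4.png",im[:,:,::-1])
k=get_calibration("wrist")
T=[.598,-.0833,.1258]
for p in [(0,-160,68),(0,-113.5,68),(0,-29.5,68),(0,14.5,68),(0,24,68),(0,55,68)]: print(p,proj(W(T,p),k).round(1))
for t in ["nib_tip","cup_mouth","pen","pen_rest"]: print(t,[(np.round(d["uv"]).tolist(),round(d["p"],2)) for d in nets.place_of(t,"wrist")[:3]])
E
```

```text
time: 6.05
tool_pos: [0.5789, -0.0458, 0.2282]
ee_rot: [[-0.128, 0.992, 0.003], [0.992, 0.128, 0.0], [-0.0, 0.003, -1.0]]
contact_force: [1.7, 0.8, -0.9]
opening: 0.0283
finger_force: 0.0
time: 6.55
tool_pos: [0.6105, -0.1782, 0.2259]
ee_rot: [[-0.124, 0.992, -0.0], [0.992, 0.124, 0.001], [0.001, -0.0, -1.0]]
contact_force: [-0.9, 1.2, 0.1]
opening: 0.0849
finger_force: 0.0
t 6.55 pos [ 0.6105 -0.1782  0.2259] F [-0.9  1.2  0.1] open 0.0849 ff 0.0
R [[-0.124, 0.992, -0.0], [0.992, 0.124, 0.001], [0.001, -0.0, -1.0]] tool delta [ 0.0307 -0.0006  0.026 ] q [-0.28  0.51  0.36  1.42  0.    1.16]
twist [-0.0003 -0.0007 -0.002 ]
(0, -160, 68) [284.8 266.2]
(0, -113.5, 68) [284.8 217.4]
(0, -29.5, 68) [284.7 117.3]
(0, 14.5, 68) [284.7  57.5]
(0, 24, 68) [284.7  43.9]
(0, 55, 68) [284.7  -2.8]
nib_tip [([68.0, 195.0], 0.67), ([289.0, 56.0], 0.48)]
cup_mouth [([286.0, 43.0], 0.82)]
pen [([97.0, 250.0], 0.66), ([82.0, 76.0], 0.63), ([284.0, 142.0], 0.61)]
pen_rest [([286.0, 160.0], 0.62)]
```

View pics/w4.png

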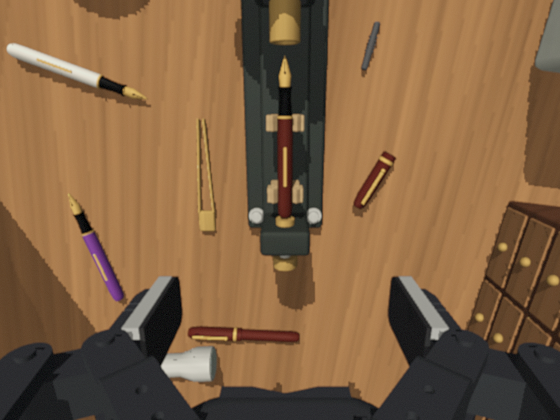

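The picture agrees with the fit: pen on column 285, nib tip at (285,57), cup drawn clear at (285,42). I'll descend and grip.

```bash
python3 -m handwheel '{"moves":[{"twist":[0,0,0],"translation":[0.031,-0.0006,0.034],"fingers":0.0854},{"twist":[0,0,0],"translation":[0,0,0.04],"fingers":0.0854},{"twist":[0,0,0],"translation":[0,0,0.04],"fingers":0.0854},{"twist":[0,0,0],"translation":[0,0,0.035],"fingers":0.0854},{"twist":[0,0,0],"translation":[0,0,0.02],"fingers":0.0854}]}'
python3 - <<'E'
from h import *
delta([.6061,-.1478,.057],[.992,.1255])
E
```

```text
time: 7.3
tool_pos: [0.6047, -0.1453, 0.0547]
ee_rot: [[-0.127, 0.992, -0.003], [0.992, 0.127, 0.001], [0.001, -0.003, -1.0]]
contact_force: [0.3, -0.9, 0.0]
opening: 0.0856
finger_force: 0.0
t 7.3 pos [ 0.6047 -0.1453  0.0547] F [ 0.3 -0.9  0. ] open 0.0856 ff 0.0
R [[-0.127, 0.992, -0.003], [0.992, 0.127, 0.001], [0.001, -0.003, -1.0]] tool delta [-0.0027  0.0011 -0.0023] q [-0.24  0.55 -0.01  1.01  0.    1.21]
twist [-0.0026 -0.0011  0.0015]
```

```bash
python3 -m handwheel '{"moves":[{"twist":[0,0,0],"translation":[-0.0025,0.0008,-0.002],"fingers":0.0854},{"twist":[0,0,0],"translation":[0,0,0],"fingers":0.04},{"twist":[0,0,0],"translation":[0,0,0],"fingers":0.025},{"twist":[0,0,0],"translation":[0,0,0],"fingers":0.02},{"twist":[0,0,0],"translation":[0,0,0],"fingers":0.0}]}'
python3 -m handwheel '{"moves":[{"twist":[0,0,0],"translation":[0,0,0],"fingers":0},{"twist":[0,0,0],"translation":[0,0,0],"fingers":0},{"twist":[0,0,0],"translation":[0,0,0],"fingers":0},{"twist":[0,0,0],"translation":[0,0,0],"fingers":0},{"twist":[0,0,0],"translation":[0,0,0],"fingers":0}]}'
python3 - <<'E'
from h import *
delta([.6061,-.1478,.057],[.992,.1255])
E
```

```text
time: 7.8
tool_pos: [0.6077, -0.1491, 0.0603]
ee_rot: [[-0.126, 0.992, 0.001], [0.992, 0.126, -0.0], [-0.001, 0.001, -1.0]]
contact_force: [0.1, -0.3, -0.5]
opening: 0.0279
finger_force: 0.0
time: 8.3
tool_pos: [0.6068, -0.1491, 0.0598]
ee_rot: [[-0.125, 0.992, -0.0], [0.992, 0.125, -0.0], [-0.0, -0.0, -1.0]]
contact_force: [-5.8, 0.1, 7.2]
opening: 0.0108
finger_force: 58.5
t 8.3 pos [ 0.6068 -0.1491  0.0598] F [-5.8  0.1  7.2] open 0.0108 ff 58.5
R [[-0.125, 0.992, -0.0], [0.992, 0.125, -0.0], [-0.0, -0.0, -1.0]] tool delta [ 0.0014 -0.0006  0.0028] q [-0.24  0.55  0.    1.02 -0.    1.2 ]
twist [-0.0004  0.0002 -0.    ]
```

```bash
python3 -m handwheel '{"moves":[{"twist":[0,0,0],"translation":[0,0,-0.006],"fingers":0},{"twist":[0,0,0],"translation":[0,0,-0.01],"fingers":0},{"twist":[0,0,0],"translation":[0,0,-0.02],"fingers":0},{"twist":[0,0,0],"translation":[0,0,-0.03],"fingers":0},{"twist":[0,0,0],"translation":[0,0,-0.02],"fingers":0}]}'
python3 - <<'E'
from h import *
delta([.6,-.08,.2],[.992,.1255])
im=capture("wrist");s=capture("scene")
out=np.vstack([im[:300,60:500],cv2.resize(s[190:340,140:360],(440,300),interpolation=cv2.INTER_CUBIC)])
cv2.imwrite("pics/w5.png",out[:,:,::-1])
E
```

```text
time: 8.8
tool_pos: [0.6077, -0.1491, 0.1481]
ee_rot: [[-0.126, 0.992, 0.002], [0.992, 0.126, -0.0], [-0.001, 0.002, -1.0]]
contact_force: [0.8, 0.6, -0.3]
opening: 0.0104
finger_force: 58.5
t 8.8 pos [ 0.6077 -0.1491  0.1481] F [ 0.8  0.6 -0.3] open 0.0104 ff 58.5
R [[-0.126, 0.992, 0.002], [0.992, 0.126, -0.0], [-0.001, 0.002, -1.0]] tool delta [ 0.0695  0.0011 -0.052 ] q [-0.24  0.5   0.15  1.21  0.    1.2 ]
twist [0.002  0.0007 0.0002]
```

View pics/w5.png

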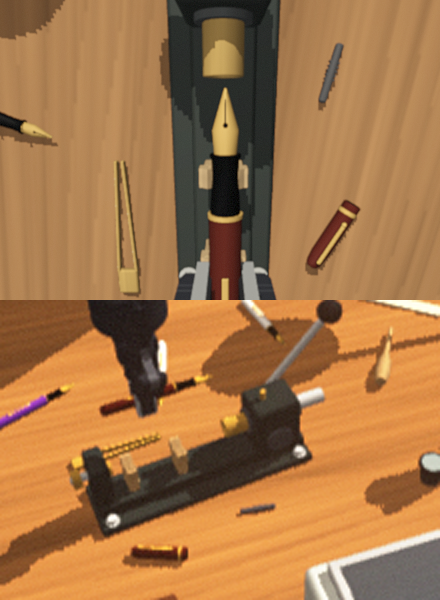

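The pen is lifted level with nib face up: tip at wrist (285,88), clear of the cup. Next I'll rise and move over toward the microscope to measure the lens.

```bash
python3 -m handwheel '{"moves":[{"twist":[0,0,0],"translation":[0,0,-0.04],"fingers":0},{"twist":[0,0,0],"translation":[0,0,-0.04],"fingers":0},{"twist":[0,0,0.02],"translation":[0.03,0,-0.04],"fingers":0},{"twist":[0,0,0.02],"translation":[0.04,0.01,-0.04],"fingers":0},{"twist":[0,0,0.02],"translation":[0.04,0.01,-0.03],"fingers":0}]}'
python3 -m handwheel '{"moves":[{"twist":[0,0,0.026],"translation":[0.04,0.01,0],"fingers":0},{"twist":[0,0,0],"translation":[0.04,0.01,0],"fingers":0},{"twist":[0,0,0],"translation":[0.04,0.01,0],"fingers":0},{"twist":[0,0,0],"translation":[0.04,0.01,0],"fingers":0},{"twist":[0,0,0],"translation":[0.04,0,0],"fingers":0}]}'
python3 - <<'E'
from h import *
delta([.64,.25,.34],[.999,.04])
E
```

```text
time: 9.4
tool_pos: [0.6145, -0.0432, 0.3319]
ee_rot: [[-0.064, 0.998, 0.002], [0.998, 0.064, -0.0], [-0.0, 0.002, -1.0]]
contact_force: [1.9, 0.5, -1.0]
opening: 0.0105
finger_force: 58.6
time: 9.9
tool_pos: [0.6461, 0.1596, 0.3287]
ee_rot: [[-0.04, 0.999, -0.001], [0.999, 0.04, -0.0], [-0.0, -0.001, -1.0]]
contact_force: [0.6, 0.0, -1.0]
opening: 0.0107
finger_force: 58.6
t 9.9 pos [0.6461 0.1596 0.3287] F [ 0.6  0.  -1. ] open 0.0107 ff 58.6
R [[-0.04, 0.999, -0.001], [0.999, 0.04, -0.0], [-0.0, -0.001, -1.0]] tool delta [ 0.0906 -0.0025 -0.0113] q [0.24 0.65 0.86 1.78 0.   1.77]
twist [-0.0008  0.0002 -0.0001]
```

```bash
python3 -m handwheel '{"moves":[{"twist":[0,0,0],"translation":[0.03,0,-0.005],"fingers":0},{"twist":[0,0,0],"translation":[0.03,-0.002,0],"fingers":0},{"twist":[0,0,0],"translation":[0.02,0,0],"fingers":0},{"twist":[0,0,0],"translation":[0,0,0],"fingers":0}]}'
python3 - <<'E'
from h import *
delta([.64,.25,.34],[.999,.04])
im=capture("wrist");np.save("w6.npy",im)
k=get_calibration("wrist");np.savez("w6cal.npz",**k)
cv2.imwrite("pics/w6.png",cv2.resize(im,(800,600),interpolation=cv2.INTER_CUBIC)[:,:,::-1])
T=[0.6332,0.3934,1.6109]
for p in [(-70,0,204),(-65,-52.5,14),(-65,52.5,14),(65,52.5,14),(65,-52.5,14),(45,0,304)]: print(p,(proj(W(T,p),k)/.7).round(1))
for t in ["lens","scope","nib_tip"]: print(t,[((np.array(d["uv"])/.7).round().tolist(),round(d["p"],2)) for d in nets.place_of(t,"wrist")[:3]])
E
```

```text
time: 10.3
tool_pos: [0.64, 0.2404, 0.3337]
ee_rot: [[-0.043, 0.999, -0.001], [0.999, 0.043, 0.0], [0.0, -0.001, -1.0]]
contact_force: [0.2, -0.4, -0.8]
opening: 0.0105
finger_force: 58.6
t 10.3 pos [0.64   0.2404 0.3337] F [ 0.2 -0.4 -0.8] open 0.0105 ff 58.6
R [[-0.043, 0.999, -0.001], [0.999, 0.043, 0.0], [0.0, -0.001, -1.0]] tool delta [ 0.0096  0.0004 -0.0063] q [0.36 0.74 1.04 1.87 0.   1.89]
twist [-0.0011 -0.0001  0.0029]
(-70, 0, 204) [406.7 128.6]
(-65, -52.5, 14) [468.8 130.1]
(-65, 52.5, 14) [345.1 129.9]
(65, 52.5, 14) [339.3 -47.9]
(65, -52.5, 14) [475.2 -47.7]
(45, 0, 304) [ 407.  -395.6]
lens [([406.0, 128.0], 0.74)]
scope []
nib_tip [([169.0, 379.0], 0.51), ([242.0, 543.0], 0.39)]
```

View pics/w6.png

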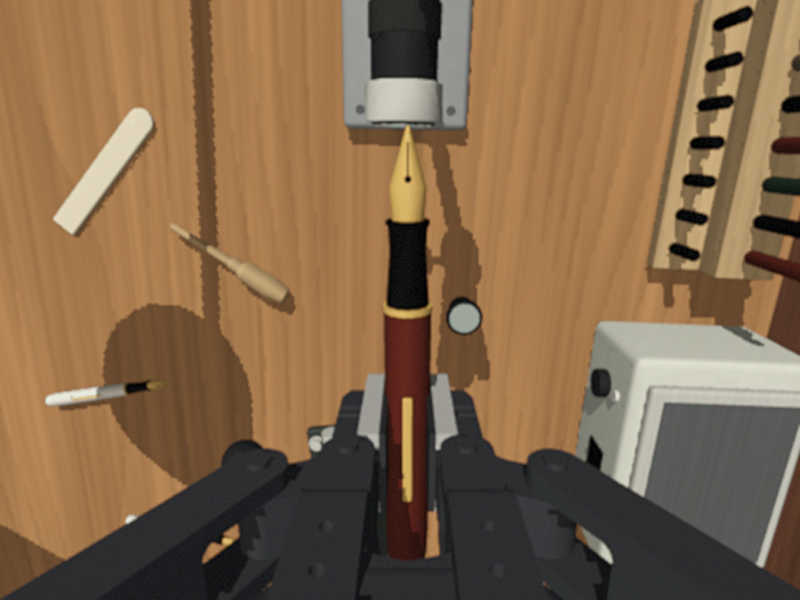

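The view shows the lens front at (404-406,128), the foot edge at row 128 and the pen straight with its tip at (408,127), all in the 800-px picture. I'll measure the edges and the pen in hand.

```bash
python3 - <<'E'
from h import *
im=np.load("w6.npy").astype(float);k=dict(np.load("w6cal.npz"))
g=cv2.cvtColor(im.astype(np.uint8),cv2.COLOR_RGB2GRAY).astype(float)
sat=im[:,:,0]-im[:,:,2]
L=[];Rr=[]
def cross(row,lo,hi,img,th):
    x=np.arange(lo,hi);v=img[row,lo:hi]-th
    i=np.where(np.sign(v[:-1])!=np.sign(v[1:]))[0]
    return [round(lo+j+v[j]/(v[j]-v[j+1]),2) for j in i]
for r in list(range(3,90,7)): print(r,"foot",cross(r,232,250,sat,35),cross(r,318,340,sat,35),"tube",cross(r,250,318,g,90) )
s=get_state();R=np.array(s["ee_rot"]);p=np.array(s["tool_pos"])
px0=((np.array([0.6068,-0.1491])-[.598,-.0833])@[-.1255,.992])*1e3  # press y of TCP at grasp
print("TCP press y",px0)
for th in (-.03,0,.03):
  for zo in (-.0082,-.011):
    for nm,X in (("tip",14.5),("ring",-29.5),("end",-113.5)):
      d=(X-px0)/1e3; P=p+R@np.array([d*np.cos(th),0,zo-d*np.sin(th)])
      print(th,zo,nm,proj(P,k).round(1),end=" ")
    print()
print("seen tip",[408*.7,126.5*.7],"ring",[407*.7,312*.7],"end",[406*.7,556*.7])
E
```

```text
3 foot [np.float64(238.84)] [np.float64(330.45)] tube [np.float64(257.39), np.float64(308.9)]
10 foot [np.float64(238.82)] [np.float64(329.85)] tube [np.float64(257.42), np.float64(308.61)]
17 foot [np.float64(239.12)] [np.float64(329.67)] tube [np.float64(257.4), np.float64(308.4)]
24 foot [np.float64(239.3)] [np.float64(329.13)] tube [np.float64(257.4), np.float64(308.26)]
31 foot [np.float64(239.44)] [np.float64(328.92)] tube [np.float64(259.22), np.float64(306.27)]
38 foot [np.float64(239.59)] [np.float64(328.28)] tube [np.float64(259.23), np.float64(306.18)]
45 foot [np.float64(239.62)] [np.float64(328.11)] tube [np.float64(259.26), np.float64(305.88)]
52 foot [np.float64(239.82)] [np.float64(327.64)] tube [np.float64(259.37), np.float64(305.6)]
59 foot [np.float64(239.83)] [np.float64(327.66)] tube [np.float64(305.94), np.float64(308.14)]
66 foot [np.float64(240.13)] [np.float64(327.46)] tube [np.float64(306.08), np.float64(308.48)]
73 foot [np.float64(240.29)] [np.float64(327.0), np.float64(327.0)] tube [np.float64(306.2), np.float64(308.33)]
80 foot [np.float64(240.41)] [np.f
[... 203 characters left out ...]
t64(300.55), np.float64(309.4)]
TCP press y -66.37800000000001
-0.03 -0.0082 tip [287.8  94.8] -0.03 -0.0082 ring [287.2 217.6] -0.03 -0.0082 end [286.4 400.7] 
-0.03 -0.011 tip [287.9  94.6] -0.03 -0.011 ring [287.3 219.9] -0.03 -0.011 end [286.4 405.9] 
0 -0.0082 tip [287.9  94.5] 0 -0.0082 ring [287.3 218.5] 0 -0.0082 end [286.4 398.2] 
0 -0.011 tip [287.9  94.3] 0 -0.011 ring [287.3 220.9] 0 -0.011 end [286.4 403.3] 
0.03 -0.0082 tip [287.9  94.5] 0.03 -0.0082 ring [287.3 219.4] 0.03 -0.0082 end [286.3 395.7] 
0.03 -0.011 tip [288.   94.3] 0.03 -0.011 ring [287.3 221.9] 0.03 -0.011 end [286.4 400.7] 
seen tip [285.59999999999997, 88.55] ring [284.9, 218.39999999999998] end [284.2, 389.2]
```

```bash
python3 - <<'E'
from h import *
k=dict(np.load("w6cal.npz"));s=get_state();R=np.array(s["ee_rot"]);p=np.array(s["tool_pos"])
obs={64:88.5,42:154,20:217.5,-64:389.2}
def f(a):
    dx,zo,th=a[0]/1e3,a[1]/1e3,a[2]
    o=[]
    for X,v in obs.items():
        d=X/1e3; P=p+R@np.array([dx+d*np.cos(th),0,zo-d*np.sin(th)]); o.append(proj(P,k)[1]-v)
    return np.r_[o,(a[1]+9.5)/2]
r=least_squares(f,[16,-9,0]);print(r.x.round(3),r.fun.round(1))
t=p+R@np.array([(r.x[0]+64*np.cos(r.x[2]))/1e3,0,(r.x[1]-64*np.sin(r.x[2]))/1e3]);print("tip",t,proj(t,k))
E
```

```text
[18.929 -9.91   0.071] [-0.7  2.1 -1.6  0.2 -0.2]
tip [0.63741593 0.31951498 0.34902071] [288.05209164  87.82241222]
```

```bash
python3 -m handwheel '{"moves":[{"twist":[0,0,0.013],"translation":[-0.04,0.002,0],"fingers":0},{"twist":[0,0,0],"translation":[-0.04,-0.002,0],"fingers":0},{"twist":[0,0,0],"translation":[-0.02,0,0.03],"fingers":0},{"twist":[0,0,0],"translation":[0,0,0.04],"fingers":0},{"twist":[0,0,0],"translation":[0,0,0.04],"fingers":0}]}'
python3 -m handwheel '{"moves":[{"twist":[0,0,0],"translation":[0,0,0.02],"fingers":0},{"twist":[0,0,0],"translation":[0,0,0.01],"fingers":0},{"twist":[0,0,0],"translation":[0,0,0],"fingers":0}]}'
python3 - <<'E'
from h import *
delta([.638,.1415,.193],[1,.029])
s=capture("scene");t=capture("top");np.savez("st.npz",s=s,t=t)
a=cv2.resize(s[120:220,330:470],None,fx=4,fy=4,interpolation=cv2.INTER_CUBIC)  # 560x400
b=cv2.resize(t[120:180,130:270],None,fx=4,fy=4,interpolation=cv2.INTER_CUBIC)[:200] # 560x240
cv2.imwrite("pics/st.png",np.vstack([a,b])[:,:,::-1])
E
```

```text
time: 11.0
tool_pos: [0.6436, 0.1356, 0.224]
ee_rot: [[-0.024, 1.0, 0.002], [1.0, 0.024, 0.0], [0.0, 0.002, -1.0]]
contact_force: [0.5, 1.3, 0.5]
opening: 0.0106
finger_force: 58.6
time: 11.3
tool_pos: [0.6433, 0.1369, 0.194]
ee_rot: [[-0.026, 1.0, -0.001], [1.0, 0.026, -0.0], [-0.0, -0.001, -1.0]]
contact_force: [-0.3, 0.5, 0.5]
opening: 0.0106
finger_force: 58.6
t 11.3 pos [0.6433 0.1369 0.194 ] F [-0.3  0.5  0.5] open 0.0106 ff 58.6
R [[-0.026, 1.0, -0.001], [1.0, 0.026, -0.0], [-0.0, -0.001, -1.0]] tool delta [ 0.0047 -0.0052  0.001 ] q [ 0.21  0.56  0.36  1.37 -0.    1.75]
twist [-0.0013  0.0003 -0.0029]
```

View pics/st.png

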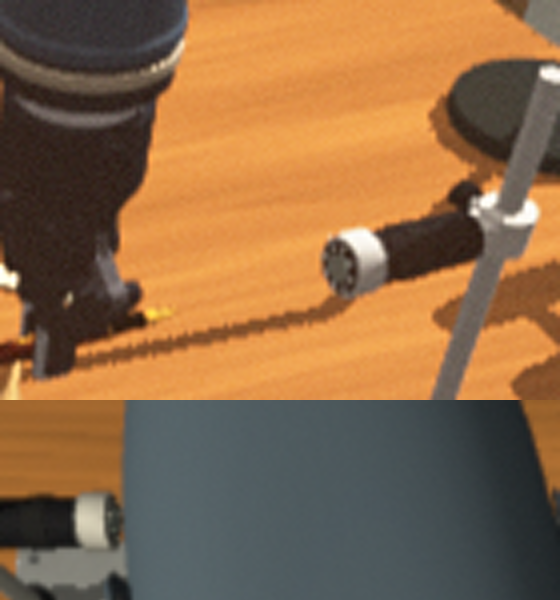

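The scene crop gives the lens at px (415.3,186.2), the nib tip at (373,198) and the pen line from about (332.5,208) to the tip. The arm blocks the top view. I'll check pitch and tip height against level predictions.

```bash
python3 - <<'E'
from h import *
k=get_calibration("scene");S=np.load("st.npz")["s"].astype(float)
s=get_state();R=np.array(s["ee_rot"]);p=np.array(s["tool_pos"])
# pen pixels: gold nib / dark section / red barrel column centroids
for dz in(-.0082,-.011):
  for th in (-.03,0,.03,.06):
    o=[]
    for X in (64,42,20,-10,-40):
        d=X/1e3;o.append(proj(p+R@np.array([.018+d*np.cos(th),0,dz-d*np.sin(th)]),k).round(1).tolist())
    print(dz,th,o,"slope",round((o[0][1]-o[2][1])/(o[0][0]-o[2][0]),3))
hsv=cv2.cvtColor(S.astype(np.uint8),cv2.COLOR_RGB2HSV)
for c in range(346,376,1):
    g=S[188:212,c].mean(1); print(c,g.astype(int).tolist()[::1], )
E
```

```text
-0.0082 -0.03 [[374.9, 196.7], [366.2, 198.7], [357.5, 200.6], [345.3, 203.3], [332.9, 206.1]] slope -0.224
-0.0082 0 [[375.0, 196.0], [366.3, 198.2], [357.5, 200.4], [345.3, 203.5], [332.9, 206.5]] slope -0.251
-0.0082 0.03 [[375.1, 195.4], [366.4, 197.8], [357.5, 200.2], [345.3, 203.6], [332.8, 207.0]] slope -0.273
-0.0082 0.06 [[375.2, 194.7], [366.4, 197.3], [357.6, 200.0], [345.3, 203.7], [332.8, 207.4]] slope -0.301
-0.011 -0.03 [[375.1, 195.7], [366.4, 197.7], [357.6, 199.6], [345.4, 202.4], [333.0, 205.1]] slope -0.223
-0.011 0 [[375.2, 195.1], [366.5, 197.2], [357.7, 199.4], [345.4, 202.5], [333.0, 205.6]] slope -0.246
-0.011 0.03 [[375.3, 194.4], [366.6, 196.8], [357.7, 199.2], [345.4, 202.6], [333.0, 206.0]] slope -0.273
-0.011 0.06 [[375.4, 193.7], [366.6, 196.3], [357.7, 199.0], [345.4, 202.7], [332.9, 206.4]] slope -0.299
346 [36, 38, 44, 44, 36, 53, 85, 106, 80, 52, 44, 40, 44, 37, 36, 39, 42, 41, 41, 44, 42, 39, 41, 40]
347 [38, 37, 41, 42, 49, 113, 155, 114, 60, 41, 42, 41, 43, 41, 38, 39, 32, 41, 41, 44, 38, 36, 40, 44]
348 [39, 39, 43, 40, 45, 53, 63, 52, 38, 40, 4
[... 2419 characters left out ...]
4, 155, 160, 158, 165, 163, 139, 145, 153, 151, 155, 137, 91, 80, 85, 126, 153, 151, 155]
371 [158, 163, 164, 159, 151, 153, 158, 159, 161, 173, 169, 143, 156, 154, 147, 158, 136, 91, 86, 88, 122, 153, 154, 155]
372 [155, 164, 163, 159, 154, 157, 158, 158, 149, 157, 162, 142, 154, 154, 151, 139, 102, 85, 83, 89, 127, 151, 154, 158]
373 [160, 162, 162, 157, 156, 154, 158, 156, 161, 154, 149, 157, 158, 152, 156, 154, 132, 91, 89, 117, 152, 152, 150, 155]
374 [161, 166, 162, 157, 155, 155, 160, 157, 151, 148, 145, 157, 160, 154, 153, 142, 96, 80, 87, 126, 153, 155, 154, 156]
375 [160, 164, 159, 154, 149, 151, 156, 156, 152, 149, 152, 156, 153, 149, 155, 132, 87, 79, 84, 123, 149, 155, 153, 156]
```

```bash
python3 - <<'E'
from h import *
im=np.load("w6.npy").astype(int);k=dict(np.load("w6cal.npz"));s=get_state()
# pose at w6 capture
R=np.array([[-0.043,.999,-.001],[.999,.043,0],[0,-.001,-1]]);p=np.array([.64,.2404,.3337])
red=((im[:,:,0]-im[:,:,1])>18)&(im[:,:,1]<60)
rows=[];w=[]
for r in range(218,392,4):
    c=np.where(red[r,260:310])[0]
    if len(c): rows.append(r);w.append((260+c.min(),260+c.max(),c.max()-c.min()+1))
print(list(zip(rows,w)))
K=k["camera_matrix"]
for th in (-.03,0,.03,.07):
  for dx,zo in ((.017,-.0095),):
    o=[]
    for X in (15,0,-15,-30,-45,-58):
        d=X/1e3;P=p+R@np.array([dx+d*np.cos(th),0,zo-d*np.sin(th)])
        E=np.linalg.inv(k["extrinsics"]);c=E@np.r_[P,1]
        o.append((proj(P,k)[1].round(0),round(355.2*.0126/-c[2]*1.002,2)))
    print(th,o)
E
```

```text
[(222, (np.int64(269), np.int64(300), np.int64(32))), (226, (np.int64(269), np.int64(300), np.int64(32))), (230, (np.int64(269), np.int64(300), np.int64(32))), (234, (np.int64(269), np.int64(300), np.int64(32))), (238, (np.int64(269), np.int64(300), np.int64(32))), (242, (np.int64(270), np.int64(300), np.int64(31))), (246, (np.int64(270), np.int64(300), np.int64(31))), (250, (np.int64(270), np.int64(300), np.int64(31))), (254, (np.int64(270), np.int64(300), np.int64(31))), (258, (np.int64(270), np.int64(300), np.int64(31))), (262, (np.int64(270), np.int64(299), np.int64(30))), (266, (np.int64(270), np.int64(300), np.int64(31))), (270, (np.int64(270), np.int64(299), np.int64(30))), (274, (np.int64(269), np.int64(299), np.int64(31))), (278, (np.int64(271), np.int64(298), np.int64(28))), (282, (np.int64(271), np.int64(298), np.int64(28))), (286, (np.int64(272), np.int64(298), np.int64(27))), (290, (np.int64(272), np.int64(297), np.int64(26))), (294, (np.int64(272), np.int64(297), np.int64(26))), (298, (np.int64(272), np.int64(297), np.int64(26))), (302, (np.int64(272), np.int64(297), np
[... 1461 characters left out ...]
33.75)), (np.float64(259.0), np.float64(32.66)), (np.float64(293.0), np.float64(31.64)), (np.float64(326.0), np.float64(30.67)), (np.float64(356.0), np.float64(29.77)), (np.float64(381.0), np.float64(29.02))]
0.03 [(np.float64(222.0), np.float64(33.86)), (np.float64(259.0), np.float64(32.66)), (np.float64(293.0), np.float64(31.54)), (np.float64(324.0), np.float64(30.49)), (np.float64(354.0), np.float64(29.52)), (np.float64(378.0), np.float64(28.72))]
0.07 [(np.float64(223.0), np.float64(34.01)), (np.float64(259.0), np.float64(32.66)), (np.float64(292.0), np.float64(31.42)), (np.float64(322.0), np.float64(30.26)), (np.float64(351.0), np.float64(29.19)), (np.float64(374.0), np.float64(28.32))]
```

```bash
python3 - <<'E'
from h import *
c={"t":get_calibration("top"),"s":get_calibration("scene"),"w":dict(np.load("w6cal.npz"))}
obs=[("t",(158.5,149.8)),("s",(415.25,185.9)),("w",(282.8+1,89))]
f=lambda P:np.concatenate([proj(P,c[a])-np.array(b) for a,b in obs])
r=least_squares(f,[.636,.3235,.204]);print(r.x.round(4),r.fun.round(2))
L=r.x;u=np.array([-.03,.9995,0]);tg=L-.06*u;print("tip target",tg)
tcp=tg-u*.081-np.array([0,0,-.0095]);tcp[2]=tg[2]-.0095
print("tcp",tcp);delta(tcp,[1,.03])
k=c["s"];print("scene lens",proj(L,k),"tip",proj(tg,k),"-x42",proj(tg-.022*u,k))
E
```

```text
[0.6353 0.3245 0.2014] [ 0.15 -1.14 -1.31  0.1  -0.09 -0.38]
tip target [0.63708114 0.2644851  0.20143583]
tcp [0.63951114 0.1835256  0.19193583]
t 11.4 pos [0.6443 0.1375 0.196 ] F [ 0.  -0.7 -0.1] open 0.0102 ff 58.6
R [[-0.027, 1.0, 0.002], [1.0, 0.027, 0.0], [0.0, 0.002, -1.0]] tool delta [ 0.0461 -0.0035  0.004 ] q [ 0.21  0.56  0.37  1.37 -0.    1.75]
twist [ 0.0016 -0.0003 -0.0035]
scene lens [413.94299202 185.99692183] tip [391.42994653 191.66338322] -x42 [382.98743081 193.78833736]
```

```bash
python3 -m handwheel '{"moves":[{"twist":[0,0,-0.003],"translation":[0.012,-0.002,0],"fingers":0},{"twist":[0,0,0],"translation":[0.013,-0.002,0],"fingers":0},{"twist":[0,0,0],"translation":[0.013,0,0],"fingers":0},{"twist":[0,0,0],"translation":[0.01,0,0],"fingers":0},{"twist":[0,0,0],"translation":[0,0,0],"fingers":0}]}'
python3 - <<'E'
from h import *
P=[]
for i in range(6):
    P.append(get_state()["tool_pos"]); s=capture("scene")
print("mean",np.mean(P,0).round(4),np.std(P,0).round(4))
delta([.6394,.1854,.1945],[1,.03])
for t in ["lens","nib_tip","nib"]: print(t,[(np.round(d["uv"],1).tolist(),round(d["p"],2)) for d in nets.place_of(t,"scene")[:3]])
cv2.imwrite("pics/fin.png",cv2.resize(s[150:230,330:450],None,fx=6,fy=6,interpolation=cv2.INTER_CUBIC)[:,:,::-1])
E
```

```text
time: 11.9
tool_pos: [0.6381, 0.1876, 0.1944]
ee_rot: [[-0.032, 0.999, -0.0], [0.999, 0.032, 0.0], [0.0, -0.0, -1.0]]
contact_force: [0.3, 0.1, -0.4]
opening: 0.0104
finger_force: 58.6
mean [0.6383 0.1861 0.1945] [0.0001 0.0008 0.    ]
t 12.2 pos [0.6384 0.1852 0.1946] F [-0.7 -0.1 -0.2] open 0.0106 ff 58.6
R [[-0.029, 1.0, -0.0], [1.0, 0.029, -0.0], [-0.0, -0.0, -1.0]] tool delta [0.0002 0.001  0.0001] q [ 0.28  0.58  0.39  1.38 -0.    1.82]
twist [-0.      0.0001 -0.0006]
lens [([414.7, 184.0], 0.83)]
nib_tip []
nib []
```

View pics/fin.png

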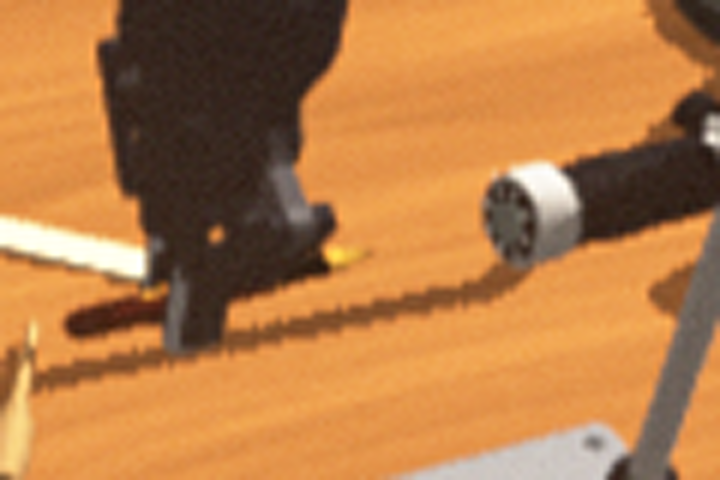

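In the final view the nib tip is at scene (391.7,192.2) and the lens at (415,186.2). The predicted tip is about (392,191.9), so it is level and in line to within about 1 mm. One small trim, settle, then hand in.

```bash
python3 -m handwheel '{"moves":[{"twist":[0,0,0],"translation":[0.0005,0.0005,-0.001],"fingers":0},{"twist":[0,0,0],"translation":[0,0,0],"fingers":0},{"twist":[0,0,0],"translation":[0,0,0],"fingers":0},{"twist":[0,0,0],"translation":[0,0,0],"fingers":0},{"twist":[0,0,0],"translation":[0,0,0],"fingers":0}]}'
python3 -c "
from rig import env
print(env.sign_off())"
```

```text
time: 12.85
tool_pos: [0.6388, 0.1862, 0.1955]
ee_rot: [[-0.03, 1.0, -0.0], [1.0, 0.03, -0.0], [-0.0, -0.0, -1.0]]
contact_force: [1.0, -0.3, -0.6]
opening: 0.0106
finger_force: 58.6
the job is handed in; nothing more can be done
None
```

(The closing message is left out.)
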